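# Set the bench vacuum's suction wheel and start it

## Task

Get the bench vacuum ready for the old timbers: with a fingertip, roll its ribbed suction wheel until its needle clicks on to and rests at the middle one of the three marks, one click on from where it starts, and take the finger off the wheel. Only then press the round start button beside the wheel fully down and let go of it. Nothing is to be picked up: the nozzle, jar, wooden pin and brush stay where they stand.

Things in the scene. Friction and masses are not known exactly. Their poses are not given: they have to be found in the camera images.
- vacuum: Bench vacuum, a fixed cream box 200 mm (its x) by 340 mm (its y) by 130 mm high with a flat grey top panel. Origin: centre of its underside, on the table. Its front (-x side) faces roughly the robot; z up. Nothing but the wheel, the needle, the button and the loose nozzle stands above the panel.
- wheel_top (a point): Highest point (crest) of the ribbed metal suction wheel, 143 mm above the table, at x -35, y -65 mm in the vacuum's frame; fixed to the vacuum, with its axes. A fingertip pressed on the crest with 5 to 15 N and drawn along the rim drags the wheel by friction; about 2 N along the rim carries it over a detent's hump, and once past half-way it snaps into the next when the finger lifts.
- wheel_axle (a point): Centre of the suction wheel, inside the housing, 40 mm below its crest. The wheel has a radius of 40 mm and is 30 mm wide; its axle lies along the vacuum's x axis; only the top 13 mm stand out of the panel.
- suction_wheel (a joint): Turn of the wheel in rad. Grows as the crest moves to the vacuum's +y. Three detents 0.5 rad (20 mm of rim) apart: 0 (first mark, where it starts), 0.5 (middle mark) and 1.0 rad (last mark).
- pointer_tip (a point): Tip of the small white needle on the panel, 7 mm above it. The wheel drives it about an upright pivot at x 8, y -65 mm in the vacuum's frame; the tip lies 36 mm from the pivot. It points straight to the vacuum's +x at the middle mark and swings 0.6 rad per detent, tip towards +y as the wheel's value grows: the first mark lies to -y of the middle one, the last (longest) to +y.
- start_button_top (a point): Centre of the top face of the round white start button, 30 mm across, at x -35, y 85 mm in the vacuum's frame, in a flat black ring housing 46 mm across and 12 mm high. The face stands 22 mm above the panel (152 mm above the table).
- start_button (a joint): How far the start button is pressed, m: 0 out, 0.006 fully down. A spring returns it; about 1.5 N starts it, 5 N takes it fully down.
- nozzle: Loose black plastic nozzle, 38 mm across and 42 mm high, standing on the panel's back left part (about x 65, y 125 mm in the vacuum's frame). Origin: centre of its underside. Leave alone.
- jar: Loose screw jar, 60 mm across and 75 mm high, standing on the table off the vacuum's -y end. Origin: centre of its underside. Leave alone.
- treenail: Loose tapered dark wooden pin, 34 mm across at its foot and 108 mm high, standing on the table off the vacuum's -y end. Origin: centre of its underside. Leave alone.
- brush: Loose hand brush, 145 mm long, lying on the table off the vacuum's +y end. Origin: centre of its underside. Leave alone.

How it is judged:
By the outcome, as a careful person would: the job done as asked, in the order asked, and still so for the second after the job is handed in, with the robot touching nothing.
It also fails if it takes over 38 s, if anything falls off the work surface, if the arm or the gripper's body presses on something with over 40 N, if the wrist force passes 120 N, or if a joint passes its speed limit or range.

## Robot

A 6-joint arm with a two-finger parallel gripper is mounted at the origin on the work surface. World frame = base frame: x ahead of the robot, y to its left, z up, the work surface at z = 0. Lengths are in m, angles in rad, forces in N, time in s.
With the tool pointing down it reaches from about 0.4 to 0.825 m from the base axis. Payload 7 kg.
Tool frame: the origin (TCP) lies at the centre of the arm's flange, where the gripper is bolted on; the fingertips stand 178 mm ahead of it and the grasp point (between the pads) lies 159 mm ahead of it; x points along the fingers, z is the direction in which the jaws open and shut, and the axes are right-handed (so a half turn about x gives the same grasp; the last joint's range is limited). The gripper opens to 88 mm and grips with 3 to 60 N. Pads are 19 mm wide; open, the fingers measure 130 mm over their backs; the gripper's body (78 mm by 193 mm) begins 47 mm behind the grasp point.
Start: joints at [-0.923, 0.359, 0.012, 0, -1.224, -0.288], TCP at [0.238, -0.632, 0.405] pointing down, gripper open.
Joint ranges: [-3.07, 3.07], [-1.43, 2.12], [-1.02, 1.25], [-3.03, 1.67], [-3.05, -0], [-3.03, 3.03]. Speed limits (rad/s): [2.39, 2.39, 3.01, 3.14, 3.14, 3.14].

## Interface

Orientations are given as [roll, pitch, yaw] about the fixed x, y, z axes, in that order (R = Rz(yaw) Ry(pitch) Rx(roll)).
In Python, from station import telemetry, optics, job_done, finder gives the robot as it stands.
- The arm moves only by the tool play_rows, never from a script. Its argument "steps" is a list of rows, each an object of numbers: "gripper": the opening, from 0 (shut) to 1 (fully open); "tx", "ty", "tz": the shift along the tool's x, y, z in units of 25 mm (1.0 is 25 mm); "ax", "ay", "az": the turn, a rotation vector about the tool's x, y, z in units of 6 degrees (1.0 is 6 degrees). In form: [{"gripper": .., "tx": .., "ty": .., "tz": .., "ax": .., "ay": .., "az": ..}, ...]. A call has 1 to 20 rows; each row shifts and turns the commanded pose from where the row before left it, along the tool's axes as they then stand; what a row does not reach is not made up. A row lasts 1/12 s, in which the tool goes at most 41.7 mm and 7.16 degrees, less where a joint would pass 70% of its speed; a pose out of reach is approached as far as the arm can. A call is refused whole if a number of a shift passes 1 or a number of a turn 1, either way. A call with a gripper value outside its range is refused whole. The fingers move at their own pace and stop on an object; "newtons" is the grip in N (left out, the last holds). Time passes only in rows, so rows that do not move let the fingers close. It gives the time, the measured TCP pose, the force and the opening at its end, in the units of the state.
- telemetry.get_state(): the state, without advancing time (a new reading comes with each control period).
- optics.grab_frame(name): name is "side" or "top"; returns the picture (480x640x3 uint8, red, green, blue); there is no depth.
- optics.calibration(name): a dict with "fx", "fy", "cx", "cy" (pixels), "T" (4x4, takes a point from camera to world coordinates). Camera axes: x right, y down, z forward; pixel columns grow to the right and rows downward; lengths in m; the calibration is good to about 2 mm. A picture is of the moment at which its call begins. calibration takes no time and is no camera call.
- job_done(): hands the job in, once; it reports no verdict.
Trained networks look in the newest picture that a camera, given by its name, has taken for a name from the list of things; names that differ only in an ending like _2 or _b are one class to them, and where a whole thing is asked for, a point or a joint stands for the part that bears it (a point fixed in the world has none). Each returns a list of dicts, best first, with "confidence" (0 to 1); they miss things now and then, are a little off and sometimes report something else, mostly with a low value. They report only what shows in the picture. A call takes as long as a camera call.
- finder.look_for(query, camera): "extent" ([left, top, right, bottom] in pixels, round what is visible of it).
- finder.silhouettes(query, camera): "pixels" (480x640 bool, what is visible of it) and "extent" ([left, top, right, bottom] in pixels, round what is visible of it).
- finder.pinpoint(query, camera): "location" ([row, column] in pixels: a listed point, or the origin of a listed thing).
The state is a dict: "t": time; "q": joint angles; "qd": joint speeds; "joint_efforts": joint torques, N m; "eef_pos": TCP position; "ee_rot": TCP orientation; "force": force on the tool from outside, world axes, zero at the start; "moment": the same for the moment, N m; "width": finger opening in m.
Only numpy, scipy, OpenCV 4.12 (cv2) and the standard library are available. Lean on these libraries where they do the work, as an engineer would, in place of code of your own. Each camera call takes 0.05 s, during which the arm holds its last target.

## Working session

There is one attempt and no reset: what is moved stays moved. The work goes in short steps, Python scripts to look and compute and a tool call to move; the robot and the scene stay as the last step left them, time stands still between calls to the robot, and variables do not carry over. Pictures are saved under pics/ and viewed, and the job is handed in when it is done.

Besides the shell and the picture viewer there is one more tool, called after "Emit:" by a JSON object that holds its "api" and its "payload". play_rows: Moves the arm, as the interface text tells. Its arguments: {"type":"object","properties":{"steps":{"type":"array"},"newtons":{"type":"number"}},"required":["steps"]}

```bash
mkdir -p pics; ls; cat > h.py <<'E'
import numpy as np, cv2
from station import telemetry, optics, job_done, finder
def snap(cam,fn):
    im=optics.grab_frame(cam); cv2.imwrite('pics/'+fn,im[:,:,::-1]); return im
def ray(cam,row,col,z):
    c=optics.calibration(cam);T=np.array(c['T']);d=T[:3,:3]@np.array([(col-c['cx'])/c['fx'],(row-c['cy'])/c['fy'],1]);o=T[:3,3]
    return o+d*(z-o[2])/d[2]
def proj(cam,p):
    c=optics.calibration(cam);T=np.linalg.inv(np.array(c['T']));q=T[:3,:3]@np.array(p)+T[:3,3]
    return c['cx']+c['fx']*q[0]/q[2],c['cy']+c['fy']*q[1]/q[2]
E
python3 - <<'E'
from h import *
snap('top','t0.png');snap('side','s0.png')
for cam in('top','side'):
  for n,z in(('wheel_top',.143),('start_button_top',.152),('pointer_tip',.137),('vacuum',0),('wheel_axle',.103),('nozzle',.13)):
    for r in finder.pinpoint(n,cam)[:2]:
      print(cam,n,np.round(r['location'],1),round(r['confidence'],2),np.round(ray(cam,*r['location'],z),4))
s=telemetry.get_state();print(s)
E
```

```text
pics
top wheel_top [311.3 398.2] 0.6 [ 0.4688 -0.0675  0.143 ]
top start_button_top [288.2 311.5] 0.67 [0.5073 0.0736 0.152 ]
top pointer_tip [267.3 420.4] 0.52 [ 0.5409 -0.1075  0.137 ]
top vacuum [284.8 360.7] 0.97 [ 0.5189 -0.0159  0.    ]
top wheel_axle [309.6 396.9] 0.94 [ 0.4712 -0.071   0.103 ]
top nozzle [234.4 315. ] 0.58 [0.5995 0.0682 0.13  ]
side wheel_top [188.3 388.2] 0.56 [ 0.469  -0.0792  0.143 ]
side start_button_top [225.9 343.4] 0.49 [0.507  0.0714 0.152 ]
side pointer_tip [176.4 360.1] 0.53 [ 0.5339 -0.1061  0.137 ]
side vacuum [207.6 438.5] 0.21 [ 0.3887 -0.2497  0.    ]
side wheel_axle [210.6 388.5] 0.96 [ 0.4604 -0.0636  0.103 ]
side wheel_axle [224.7 344.1] 0.43 [0.5255 0.0094 0.103 ]
side nozzle [220.1 294.6] 0.89 [0.603  0.0625 0.13  ]
{'t': 0.7, 'q': array([-9.22911018e-01,  3.58567945e-01,  1.18863376e-02, -4.91166852e-06,
       -1.22407770e+00, -2.88125044e-01]), 'qd': array([ 0.00027138, -0.00036836, -0.0006679 , -0.00107303,  0.00089316,
       -0.00097734]), 'joint_efforts': array([ 7.65100613e-04, -5.82166564e+01,  2.93242031e+01,  7.00112522e+00,
        1.25453263e-02,  2.34254216e-06]), 'eef_pos': array([ 0.23762101, -0.63176138,  0.40467514]), 'ee_rot': array([-2.72931089,  1.57075902, -0.79875597]), 'force': array([-0.6767436 , -0.14175845, -0.31610365]), 'moment': array([0.02758629, 0.03829252, 0.02075414]), 'width': 0.08807275879596115}
```

View pics/t0.png

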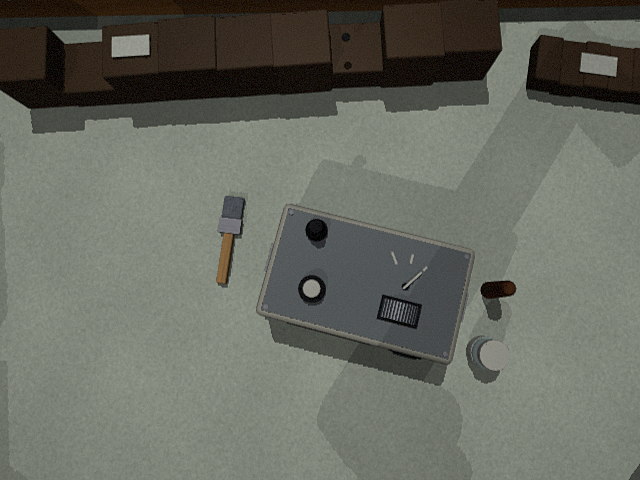

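View pics/s0.png

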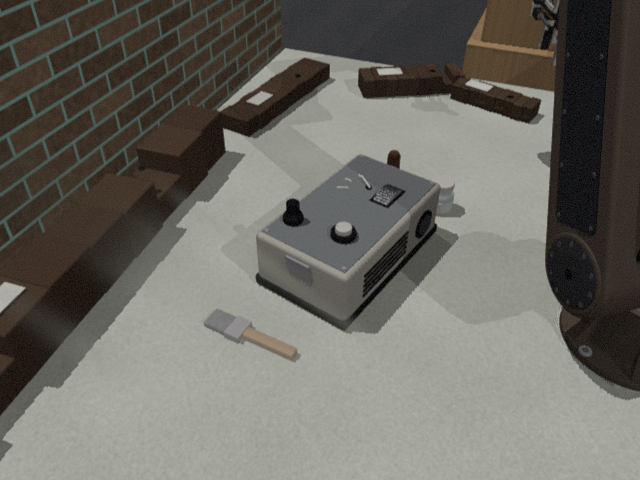

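The top view shows the vacuum turned about -0.25 rad. The wheel is at (400,311), the button at (312,289) and the needle pivot near (405,288), with the tip at (427,267), which is the first mark. Next I fit the vacuum's pose.

```bash
cat > fit.py <<'E'
from h import *
from scipy.optimize import least_squares
im=cv2.imread('pics/t0.png')
def cen(mask,box):
    m=np.zeros_like(mask);l,t,r,b=box;m[t:b,l:r]=mask[t:b,l:r]
    ys,xs=np.nonzero(m);return ys.mean(),xs.mean(),len(xs),cv2.minAreaRect(np.stack([xs,ys],1).astype(np.float32))
g=cv2.cvtColor(im,cv2.COLOR_BGR2GRAY)
b=cen(g>140,(298,274,328,305));print('button',b, ray('top',b[0],b[1],.152))
w=cen(g<45,(372,288,428,334));print('wheel slot',w, ray('top',w[3][0][1],w[3][0][0],.13))
r=cen(g<45,(295,270,330,310));print('ring',r)
# panel corners
pan=np.array([[288,206],[472,250],[447,360],[260,313]],float)
for c in pan: print('corner',ray('top',c[1],c[0],.13))
P=[((-.035,.085,.152),(b[1],b[0]),'top'),((-.035,-.065,.131),w[3][0],'top')]
C=[(.1,.17,.128),(.1,-.17,.128),(-.1,-.17,.128),(-.1,.17,.128)]
P+=[(c,tuple(p),'top') for c,p in zip(C,pan)]
def tr(p,v):
    c,s=np.cos(v[2]),np.sin(v[2]);return (v[0]+c*p[0]-s*p[1],v[1]+s*p[0]+c*p[1],p[2])
f=lambda v:np.concatenate([np.array(proj(k,tr(p,v)))-q for p,q,k in P])
s=least_squares(f,[.52,-.016,-.25],loss='soft_l1');v=s.x;print(v,np.round(f(v),1))
for n,p in dict(wheel=(-.035,-.065,.143),button=(-.035,.085,.152),pivot=(.008,-.065,.137)).items(): print(n,tr(p,v),proj('top',tr(p,v)),proj('side',tr(p,v)))
E
python3 fit.py
python3 - <<'E'
import cv2
a=cv2.imread('pics/t0.png')[195:370,250:480];cv2.imwrite('pics/t0c.png',cv2.resize(a,None,fx=3.4,fy=3.4,interpolation=2))
a=cv2.imread('pics/s0.png')[140:260,250:450];cv2.imwrite('pics/s0c.png',cv2.resize(a,None,fx=4,fy=4,interpolation=2))
E
```

```text
button (np.float64(287.91959798994975), np.float64(310.93467336683415), 199, ((311.0000305175781, 288.0000305175781), (15.55634880065918, 15.55634880065918), 45.0)) [0.50773942 0.07450879 0.152     ]
wheel slot (np.float64(311.63368055555554), np.float64(400.0173611111111), 576, ((400.7353515625, 305.5588684082031), (41.47359085083008, 37.593021392822266), 14.03624439239502)) [ 0.47802075 -0.0738172   0.13      ]
ring (np.float64(289.59248554913296), np.float64(312.1820809248555), 346, ((312.2500305175781, 289.2500305175781), (28.991378784179688, 26.870058059692383), 45.0))
corner [0.64957731 0.11452783 0.13      ]
corner [ 0.56981285 -0.19668858  0.13      ]
corner [ 0.38935496 -0.14634229  0.13      ]
corner [0.46770547 0.16083354 0.13      ]
[ 0.52206882 -0.01763613 -0.24857953] [ 0.7 -0.8 -0.9  3.6 -4.5 -6.   5.5 -4.2  6.9  3.6 -6.3  0.5]
wheel (np.float64(0.47215284095557153), np.float64(-0.0720272616314639), 0.143) (np.float64(400.92447249109983), np.float64(309.1888341039388)) (np.float64(385.5670872683854), np.float64(189.96308268418036))
button (np.float64(0.5090569511696119), np.float64(0.07336216937818672), 0.152) (np.float64(311.6336735307992), np.float64(287.1017637141645)) (np.float64(341.8980710119879), np.float64(226.3002424859577))
pivot (np.float64(0.5138311445116714), np.float64(-0.08260643989282215), 0.137) (np.float64(405.9750718485546), np.float64(283.7133691170806)) (np.float64(366.1491824254936), np.float64(184.89222941474142))
```

View pics/t0c.png

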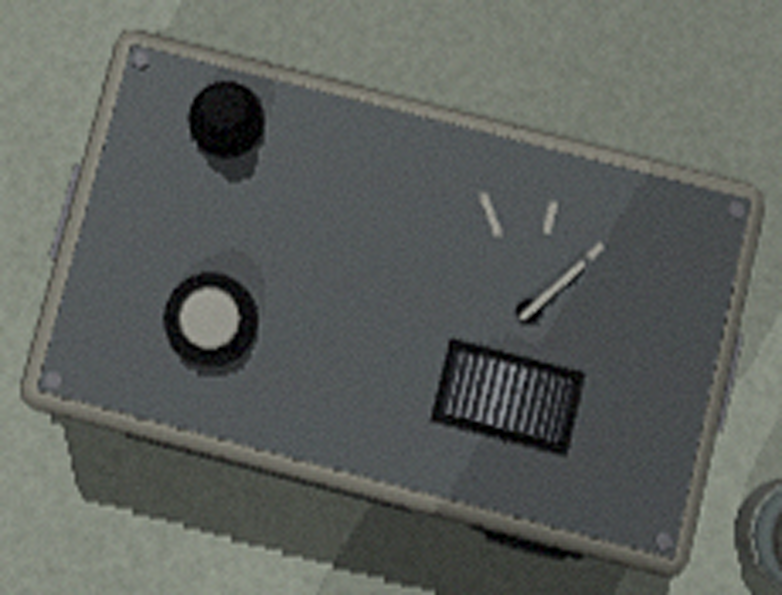

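View pics/s0c.png

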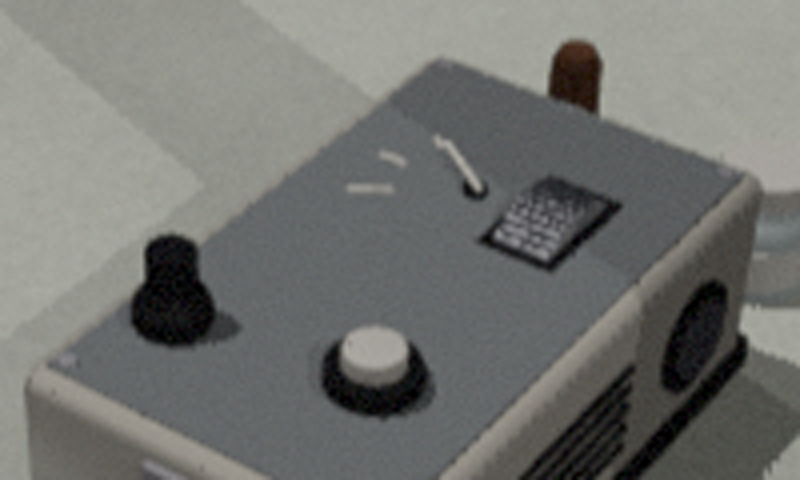

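```bash
sed -i "s/^pan=.*/pan=np.array([[286.8,204.4],[474,251],[451.5,363],[256.5,314]])/; s/^P=\[.*/P=[((-.035,.085,.152),(b[1]+.5,b[0]+.5),'top'),((-.035,-.065,.131),(399.6,311.6),'top'),((.008,-.065,.137),(404.8,288),'top'),((-.035,.085,.152),(343.5,225.2),'side'),((-.035,-.065,.137),(387.7,195.5),'side')]/" fit.py; python3 fit.py; python3 -c "
from h import *
for c in('top','side'): print(optics.calibration(c))"
```

```text
button (np.float64(287.91959798994975), np.float64(310.93467336683415), 199, ((311.0000305175781, 288.0000305175781), (15.55634880065918, 15.55634880065918), 45.0)) [0.50773942 0.07450879 0.152     ]
wheel slot (np.float64(311.63368055555554), np.float64(400.0173611111111), 576, ((400.7353515625, 305.5588684082031), (41.47359085083008, 37.593021392822266), 14.03624439239502)) [ 0.47802075 -0.0738172   0.13      ]
ring (np.float64(289.59248554913296), np.float64(312.1820809248555), 346, ((312.2500305175781, 289.2500305175781), (28.991378784179688, 26.870058059692383), 45.0))
corner [0.65242273 0.11660929 0.13      ]
corner [ 0.56807858 -0.19995038  0.13      ]
corner [ 0.38454313 -0.15342943  0.13      ]
corner [0.46610408 0.16667298 0.13      ]
[ 0.51769834 -0.01734152 -0.26665661] [-0.1  0.4 -0.4  0.8  1.  -0.9 -0.2  1.6  0.1 -2.  -2.  -3.4  4.2 -0.7
  0.9  4.9 -3.6  0.1]
wheel (np.float64(0.46680733166273275), np.float64(-0.0708214788148925), 0.143) (np.float64(400.2890654889126), np.float64(312.5065437084522)) (np.float64(388.1031042861693), np.float64(190.91709676758313))
button 
[... 410 characters left out ...]
': 455.0957655850827, 'fy': 455.0957655850827, 'cx': 324.35362687641134, 'cy': 241.16659527581047, 'T': array([[-0.00844366, -0.98995968,  0.14109764,  0.47831649],
       [-0.99978752,  0.01101123,  0.01742626,  0.03885826],
       [-0.01880495, -0.14092051, -0.9898423 ,  0.89693827],
       [ 0.        ,  0.        ,  0.        ,  1.        ]])}
{'fx': 585.011137022469, 'fy': 585.011137022469, 'cx': 318.4486066543821, 'cy': 233.97819234661486, 'T': array([[-0.93186082, -0.23783606,  0.273988  ,  0.26641981],
       [-0.36270794,  0.5922536 , -0.71949887,  0.82408409],
       [ 0.00885239, -0.76985043, -0.63816295,  0.78724484],
       [ 0.        ,  0.        ,  0.        ,  1.        ]])}
```

```bash
cat >> h.py <<'E'
from scipy.spatial.transform import Rotation as Ro
V=np.array([.5177,-.0173]);YAW=-.262
vx=np.array([np.cos(YAW),np.sin(YAW)]);vy=np.array([-vx[1],vx[0]])
W=np.array([.4675,-.0712]);B=np.array([.507,.074])
def st(goal=None):
    s=telemetry.get_state();R=Ro.from_euler('xyz',s['ee_rot']).as_matrix();p=s['eef_pos']
    print('t',s['t'],'tcp',np.round(p,4),'F',np.round(s['force'],2),'w',round(s['width'],4),'j6',round(s['q'][5],2))
    d=p[:2]-W;print('rel wheel vac-x,y mm',np.round([d@vx*1e3,d@vy*1e3],1),'tip z',round(p[2]-.178,4))
    print('R\n',np.round(R,3))
    if goal is not None: print('units',np.round(R.T@(np.array(goal)-p)/.025,2))
    return s,R
E
python3 - <<'E'
from h import *
s,R=st(list(W-.008*vy)+[.345])
for k in range(-4,5):
    # rotate about tool x by a so that tool z is along vac y * rot k*90
    pass
z=R[:2,2]; 
for n,d in(('vy',vy),('-vy',-vy),('vx',vx),('-vx',-vx)):
    # tool x down: +a about tool x = -a about world z
    a=-(np.arctan2(d[1],d[0])-np.arctan2(z[1],z[0])); a=(a+np.pi)%(2*np.pi)-np.pi
    print(n,np.degrees(a)/6,'units')
E
```

```text
t 0.7 tcp [ 0.2376 -0.6318  0.4047] F [-0.68 -0.14 -0.32] w 0.0881 j6 -0.29
rel wheel vac-x,y mm [ -76.8 -601. ] tip z 0.2267
R
 [[ 0.    -0.936 -0.352]
 [-0.    -0.352  0.936]
 [-1.    -0.    -0.   ]]
units [  2.39 -16.31  17.49]
vy 5.937357242474474 units
-vy -24.062642757525527 units
vx 20.937357242474473 units
-vx -9.062642757525525 units
```

Emit:
{"api": "play_rows", "payload": {"steps": [{"gripper": 0,"ax": 0.99},{"gripper": 0,"ax": 0.99},{"gripper": 0,"ax": 0.99},{"gripper": 0,"ax": 0.99},{"gripper": 0,"ax": 0.99},{"gripper": 0,"ax": 0.99},{"gripper": 0},{"gripper": 0}], "newtons": 20}}

```text
invalid input
```

```bash
python3 -c "
from h import *
st(list(W-.010*vy)+[.36])"
```

```text
t 0.7 tcp [ 0.2376 -0.6318  0.4047] F [-0.68 -0.14 -0.32] w 0.0881 j6 -0.29
rel wheel vac-x,y mm [ -76.8 -601. ] tip z 0.2267
R
 [[ 0.    -0.936 -0.352]
 [-0.    -0.352  0.936]
 [-1.    -0.    -0.   ]]
units [  1.79 -16.27  17.42]
```

Every row probably needs all seven fields.

Emit:
{"api": "play_rows", "payload": {"steps": [{"gripper": 0,"tx": 0,"ty": 0,"tz": 0,"ax": 0.99,"ay": 0,"az": 0},{"gripper": 0,"tx": 0,"ty": 0,"tz": 0,"ax": 0.99,"ay": 0,"az": 0},{"gripper": 0,"tx": 0,"ty": 0,"tz": 0,"ax": 0.99,"ay": 0,"az": 0},{"gripper": 0,"tx": 0,"ty": 0,"tz": 0,"ax": 0.99,"ay": 0,"az": 0},{"gripper": 0,"tx": 0,"ty": 0,"tz": 0,"ax": 0.99,"ay": 0,"az": 0},{"gripper": 0,"tx": 0,"ty": 0,"tz": 0,"ax": 0.99,"ay": 0,"az": 0},{"gripper": 0,"tx": 0,"ty": 0,"tz": 0,"ax": 0,"ay": 0,"az": 0}], "newtons": 20}}

```text
t: 1.28
eef_pos: [0.2376, -0.6317, 0.4047]
ee_rot: [-0.543, 1.571, 0.761]
force: [0.2, -0.7, -0.3]
width: 0.0462
```

```bash
python3 -c "
from h import *
st(list(W-.010*vy)+[.36])"
```

```text
t 1.2833 tcp [ 0.2376 -0.6317  0.4047] F [ 0.25 -0.66 -0.31] w 0.0462 j6 -0.91
rel wheel vac-x,y mm [ -76.8 -601. ] tip z 0.2267
R
 [[ 0.    -0.965  0.264]
 [ 0.     0.264  0.965]
 [-1.    -0.     0.   ]]
units [ 1.79 -2.96 23.65]
```

Emit:
{"api": "play_rows", "payload": {"steps": [{"gripper": 0,"tx": 0,"ty": -0.15,"tz": 1,"ax": 0,"ay": 0,"az": 0},{"gripper": 0,"tx": 0,"ty": -0.15,"tz": 1,"ax": 0,"ay": 0,"az": 0},{"gripper": 0,"tx": 0,"ty": -0.15,"tz": 1,"ax": 0,"ay": 0,"az": 0},{"gripper": 0,"tx": 0,"ty": -0.15,"tz": 1,"ax": 0,"ay": 0,"az": 0},{"gripper": 0,"tx": 0,"ty": -0.15,"tz": 1,"ax": 0,"ay": 0,"az": 0},{"gripper": 0,"tx": 0,"ty": -0.15,"tz": 1,"ax": 0,"ay": 0,"az": 0},{"gripper": 0,"tx": 0,"ty": -0.15,"tz": 1,"ax": 0,"ay": 0,"az": 0},{"gripper": 0,"tx": 0,"ty": -0.15,"tz": 1,"ax": 0,"ay": 0,"az": 0},{"gripper": 0,"tx": 0,"ty": -0.15,"tz": 1,"ax": 0,"ay": 0,"az": 0},{"gripper": 0,"tx": 0,"ty": -0.15,"tz": 1,"ax": 0,"ay": 0,"az": 0},{"gripper": 0,"tx": 0,"ty": -0.15,"tz": 1,"ax": 0,"ay": 0,"az": 0},{"gripper": 0,"tx": 0,"ty": -0.15,"tz": 1,"ax": 0,"ay": 0,"az": 0},{"gripper": 0,"tx": 0,"ty": -0.15,"tz": 1,"ax": 0,"ay": 0,"az": 0},{"gripper": 0,"tx": 0,"ty": -0.15,"tz": 1,"ax": 0,"ay": 0,"az": 0},{"gripper": 0,"tx": 0,"ty": -0.15,"tz": 1,"ax": 0,"ay": 0,"az": 0},{"gripper": 0,"tx": 0,"ty": -0.15,"tz": 1,"ax": 0,"ay": 0,"az": 0},{"gripper": 0,"tx": 0,"ty": -0.15,"tz": 1,"ax": 0,"ay": 0,"az": 0},{"gripper": 0,"tx": 0,"ty": -0.15,"tz": 1,"ax": 0,"ay": 0,"az": 0},{"gripper": 0,"tx": 0,"ty": -0.15,"tz": 1,"ax": 0,"ay": 0,"az": 0},{"gripper": 0,"tx": 0,"ty": -0.15,"tz": 1,"ax": 0,"ay": 0,"az": 0}]}}

```text
t: 2.95
eef_pos: [0.4399, -0.1671, 0.405]
ee_rot: [-1.271, 1.57, 0.041]
force: [-0.5, -0.0, -0.5]
width: 0.0003
```

```bash
python3 -c "
from h import *
st(list(W-.010*vy)+[.36])"
```

```text
t 2.95 tcp [ 0.4399 -0.1671  0.405 ] F [-0.46 -0.04 -0.49] w 0.0003 j6 -1.89
rel wheel vac-x,y mm [ -1.8 -99.8] tip z 0.227
R
 [[ 0.001 -0.967  0.255]
 [ 0.     0.255  0.967]
 [-1.    -0.001  0.   ]]
units [ 1.8  -0.09  3.59]
```

Emit:
{"api": "play_rows", "payload": {"steps": [{"gripper": 0,"tx": 0,"ty": 0,"tz": 1,"ax": 0,"ay": 0,"az": 0},{"gripper": 0,"tx": 0,"ty": 0,"tz": 1,"ax": 0,"ay": 0,"az": 0},{"gripper": 0,"tx": 0,"ty": 0,"tz": 1,"ax": 0,"ay": 0,"az": 0},{"gripper": 0,"tx": 0.4,"ty": 0,"tz": 0.65,"ax": 0,"ay": 0,"az": 0},{"gripper": 0,"tx": 1,"ty": 0,"tz": 0,"ax": 0,"ay": 0,"az": 0},{"gripper": 0,"tx": 1,"ty": 0,"tz": 0,"ax": 0,"ay": 0,"az": 0},{"gripper": 0,"tx": 0.4,"ty": 0,"tz": 0,"ax": 0,"ay": 0,"az": 0},{"gripper": 0,"tx": 0,"ty": 0,"tz": 0,"ax": 0,"ay": 0,"az": 0},{"gripper": 0,"tx": 0,"ty": 0,"tz": 0,"ax": 0,"ay": 0,"az": 0}]}}

```text
t: 3.7
eef_pos: [0.4636, -0.0803, 0.3351]
ee_rot: [2.783, 1.57, -2.19]
force: [1.6, 0.6, 1.1]
width: 0.0003
```

```bash
python3 -c "
from h import *
st(list(W-.010*vy)+[.321])
a=snap('side','s1.png')[120:270,250:450];cv2.imwrite('pics/s1c.png',cv2.resize(a,None,fx=4,fy=4)[:,:,::-1])
snap('top','t1.png')"
```

```text
t 3.7 tcp [ 0.4636 -0.0803  0.3351] F [1.57 0.58 1.15] w 0.0003 j6 -2.08
rel wheel vac-x,y mm [-1.4 -9.8] tip z 0.1571
R
 [[-0.    -0.966  0.258]
 [-0.001  0.258  0.966]
 [-1.     0.    -0.001]]
units [ 0.56 -0.06 -0.01]
```

View pics/s1c.png

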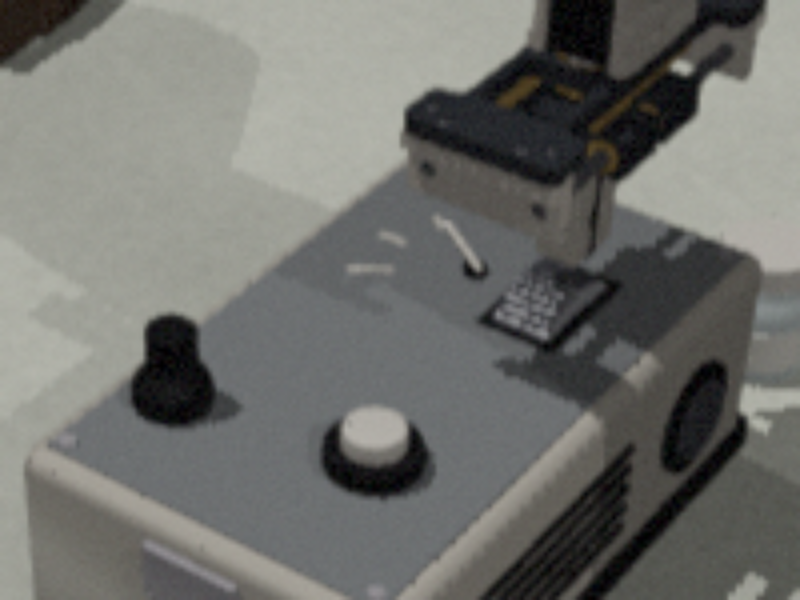

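View pics/t1.png

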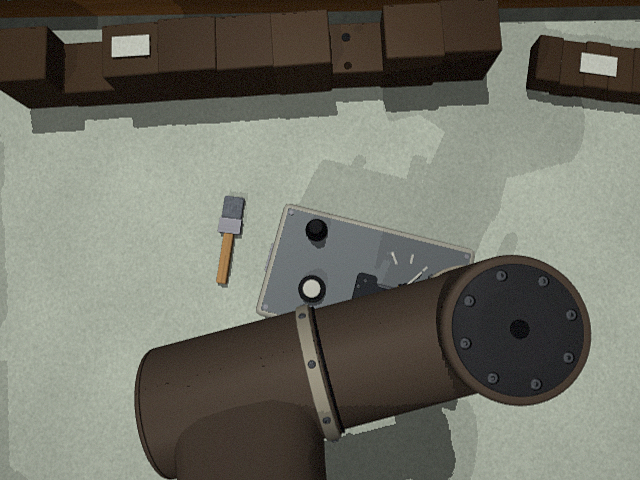

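Emit:
{"api": "play_rows", "payload": {"steps": [{"gripper": 0,"tx": 0.4,"ty": -0.05,"tz": 0.1,"ax": 0,"ay": 0,"az": 0},{"gripper": 0,"tx": 0.08,"ty": 0,"tz": 0,"ax": 0,"ay": 0,"az": 0},{"gripper": 0,"tx": 0.04,"ty": 0,"tz": 0,"ax": 0,"ay": 0,"az": 0},{"gripper": 0,"tx": 0,"ty": 0,"tz": 0,"ax": 0,"ay": 0,"az": 0}]}}

```text
t: 4.13
eef_pos: [0.4652, -0.0781, 0.3216]
ee_rot: [2.078, 1.571, -2.897]
force: [-0.1, 0.4, 0.2]
width: 0.0003
```

```bash
python3 -c "
from h import *
st(list(W-.010*vy)+[.321])"
```

```text
t 4.1333 tcp [ 0.4652 -0.0781  0.3216] F [-0.07  0.44  0.17] w 0.0003 j6 -2.09
rel wheel vac-x,y mm [-0.5 -7.3] tip z 0.1436
R
 [[-0.    -0.966  0.259]
 [-0.     0.259  0.966]
 [-1.     0.    -0.   ]]
units [ 0.02 -0.02 -0.11]
```

Emit:
{"api": "play_rows", "payload": {"steps": [{"gripper": 0,"tx": 0.04,"ty": 0,"tz": 0,"ax": 0,"ay": 0,"az": 0},{"gripper": 0,"tx": 0,"ty": 0,"tz": 0,"ax": 0,"ay": 0,"az": 0}]}}

```text
t: 4.3
eef_pos: [0.4653, -0.0782, 0.3211]
ee_rot: [-1.8, 1.57, -0.491]
force: [-1.9, -0.1, 3.7]
width: 0.0007
```

Emit:
{"api": "play_rows", "payload": {"steps": [{"gripper": 0,"tx": 0.03,"ty": 0,"tz": 0,"ax": 0,"ay": 0,"az": 0},{"gripper": 0,"tx": 0,"ty": 0,"tz": 0,"ax": 0,"ay": 0,"az": 0}]}}

```text
t: 4.47
eef_pos: [0.4653, -0.0782, 0.3209]
ee_rot: [-1.908, 1.57, -0.599]
force: [-2.8, 0.4, 9.1]
width: 0.0007
```

Emit:
{"api": "play_rows", "payload": {"steps": [{"gripper": 0,"tx": 0,"ty": 0,"tz": 0.08,"ax": 0,"ay": 0,"az": 0},{"gripper": 0,"tx": 0,"ty": 0,"tz": 0.08,"ax": 0,"ay": 0,"az": 0},{"gripper": 0,"tx": 0,"ty": 0,"tz": 0.08,"ax": 0,"ay": 0,"az": 0}]}}

```text
t: 4.72
eef_pos: [0.4668, -0.0726, 0.3212]
ee_rot: [-2.255, 1.57, -0.946]
force: [-5.5, -1.9, 11.7]
width: 0.0007
```

```bash
python3 -c "
from h import *
st()
a=snap('side','s2.png')[120:270,250:450];cv2.imwrite('pics/s2c.png',cv2.resize(a,None,fx=4,fy=4)[:,:,::-1])
"
```

```text
t 4.7167 tcp [ 0.4668 -0.0726  0.3212] F [-5.51 -1.92 11.73] w 0.0007 j6 -2.1
rel wheel vac-x,y mm [-0.3 -1.5] tip z 0.1432
R
 [[ 0.001 -0.966  0.259]
 [-0.001  0.259  0.966]
 [-1.    -0.001 -0.001]]
```

View pics/s2c.png

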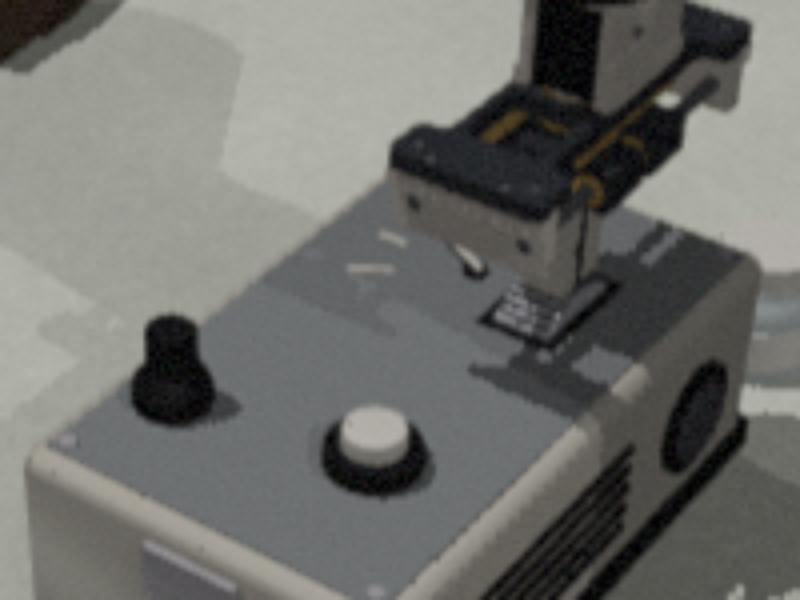

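Emit:
{"api": "play_rows", "payload": {"steps": [{"gripper": 0,"tx": 0,"ty": 0,"tz": 0.08,"ax": 0,"ay": 0,"az": 0},{"gripper": 0,"tx": 0,"ty": 0,"tz": 0.08,"ax": 0,"ay": 0,"az": 0},{"gripper": 0,"tx": 0,"ty": 0,"tz": 0.08,"ax": 0,"ay": 0,"az": 0}]}}

```text
t: 5.02
eef_pos: [0.4685, -0.0665, 0.3212]
ee_rot: [-1.476, 1.57, -0.168]
force: [-3.5, 2.1, 9.7]
width: 0.0006
```

```bash
python3 -c "
from h import *
st()
a=snap('side','s3.png')[120:270,250:450];cv2.imwrite('pics/s3c.png',cv2.resize(a,None,fx=4,fy=4)[:,:,::-1])
"
```

```text
t 5.0167 tcp [ 0.4685 -0.0665  0.3212] F [-3.5   2.14  9.68] w 0.0006 j6 -2.11
rel wheel vac-x,y mm [-0.3  4.8] tip z 0.1432
R
 [[ 0.001 -0.966  0.259]
 [-0.     0.259  0.966]
 [-1.    -0.001  0.   ]]
```

View pics/s3c.png

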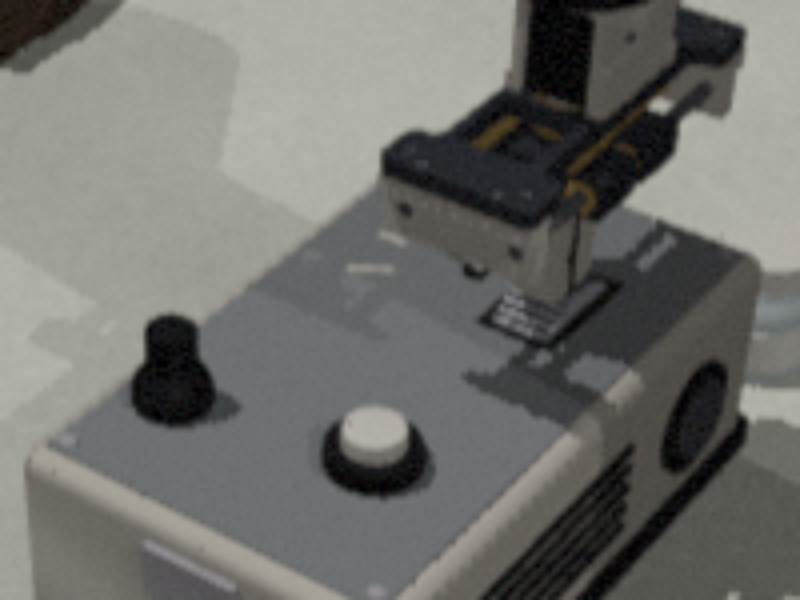

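Emit:
{"api": "play_rows", "payload": {"steps": [{"gripper": 0,"tx": 0,"ty": 0,"tz": 0.08,"ax": 0,"ay": 0,"az": 0},{"gripper": 0,"tx": 0,"ty": 0,"tz": 0.08,"ax": 0,"ay": 0,"az": 0},{"gripper": 0,"tx": 0,"ty": 0,"tz": 0,"ax": 0,"ay": 0,"az": 0},{"gripper": 0,"tx": -0.3,"ty": 0,"tz": 0,"ax": 0,"ay": 0,"az": 0},{"gripper": 0,"tx": -1,"ty": 0,"tz": 0,"ax": 0,"ay": 0,"az": 0},{"gripper": 0,"tx": -1,"ty": 0,"tz": 0,"ax": 0,"ay": 0,"az": 0},{"gripper": 0,"tx": 0,"ty": 0,"tz": 0,"ax": 0,"ay": 0,"az": 0},{"gripper": 0,"tx": 0,"ty": 0,"tz": 0,"ax": 0,"ay": 0,"az": 0}]}}

```text
t: 5.73
eef_pos: [0.4696, -0.0626, 0.3791]
ee_rot: [-1.069, 1.567, 0.24]
force: [0.4, -0.1, -0.9]
width: 0.0002
```

```bash
python3 -c "
from h import *
s,R=st(list(B)+[.375])
a=snap('side','s4.png')[120:270,250:450];cv2.imwrite('pics/s4c.png',cv2.resize(a,None,fx=4,fy=4)[:,:,::-1])
a=snap('top','t4.png')[195:370,250:480];cv2.imwrite('pics/t4c.png',cv2.resize(a,None,fx=3.4,fy=3.4)[:,:,::-1])
"
```

```text
t 5.7333 tcp [ 0.4696 -0.0626  0.3791] F [ 0.41 -0.07 -0.85] w 0.0002 j6 -2.12
rel wheel vac-x,y mm [-0.1  8.8] tip z 0.2011
R
 [[ 0.003 -0.966  0.259]
 [ 0.001  0.259  0.966]
 [-1.    -0.003  0.002]]
units [ 0.17 -0.03  5.67]
```

View pics/s4c.png

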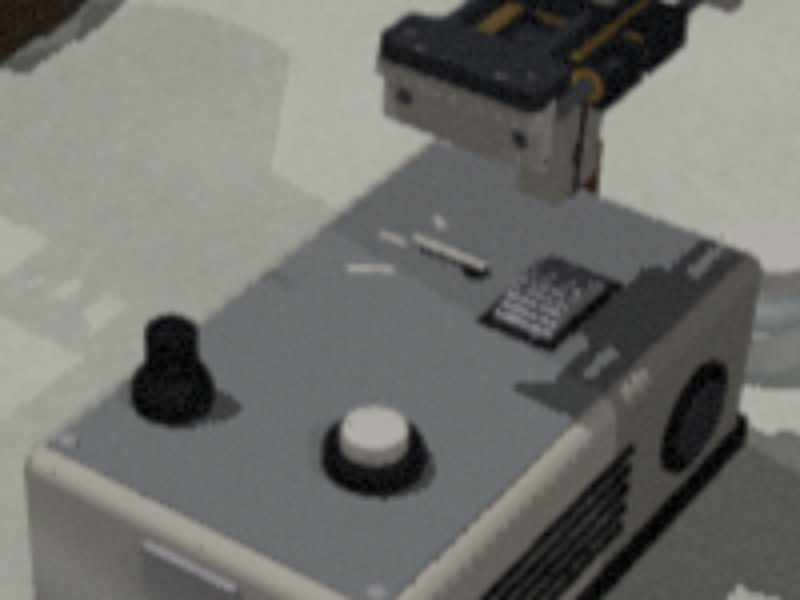

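View pics/t4c.png

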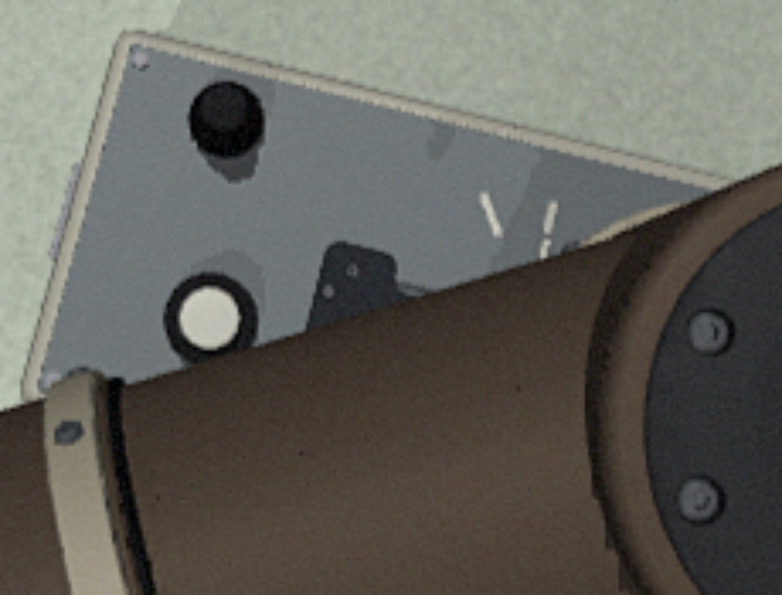

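The needle now lines up with the middle mark in both views: its tip meets the mark at (545,245) in the top crop and (400,238) in the side crop. The finger is clear of the wheel, so I go to the button.

Emit:
{"api": "play_rows", "payload": {"steps": [{"gripper": 0,"tx": 0,"ty": 0,"tz": 1,"ax": 0,"ay": 0,"az": 0},{"gripper": 0,"tx": 0,"ty": 0,"tz": 1,"ax": 0,"ay": 0,"az": 0},{"gripper": 0,"tx": 0,"ty": 0,"tz": 1,"ax": 0,"ay": 0,"az": 0},{"gripper": 0,"tx": 0,"ty": 0,"tz": 1,"ax": 0,"ay": 0,"az": 0},{"gripper": 0,"tx": 0,"ty": 0,"tz": 1,"ax": 0,"ay": 0,"az": 0},{"gripper": 0,"tx": 0,"ty": -0.03,"tz": 0.67,"ax": 0,"ay": 0,"az": 0},{"gripper": 0,"tx": 0.8,"ty": 0,"tz": 0,"ax": 0,"ay": 0,"az": 0},{"gripper": 0,"tx": 0.8,"ty": 0,"tz": 0,"ax": 0,"ay": 0,"az": 0},{"gripper": 0,"tx": 0,"ty": 0,"tz": 0,"ax": 0,"ay": 0,"az": 0},{"gripper": 0,"tx": 0,"ty": 0,"tz": 0,"ax": 0,"ay": 0,"az": 0}]}}

```text
t: 6.67
eef_pos: [0.5065, 0.0738, 0.3364]
ee_rot: [2.378, 1.567, -2.597]
force: [0.3, -0.4, 0.2]
width: 0.0001
```

```bash
python3 -c "
from h import *
s,R=st(list(B)+[.330])
a=snap('side','s5.png')[120:270,250:450];cv2.imwrite('pics/s5c.png',cv2.resize(a,None,fx=4,fy=4)[:,:,::-1])
"
```

```text
t 6.6667 tcp [0.5065 0.0738 0.3364] F [ 0.25 -0.38  0.18] w 0.0001 j6 -2.36
rel wheel vac-x,y mm [1.000e-01 1.502e+02] tip z 0.1584
R
 [[-0.003 -0.966  0.259]
 [-0.002  0.259  0.966]
 [-1.     0.003 -0.003]]
units [ 0.25 -0.02  0.01]
```

View pics/s5c.png

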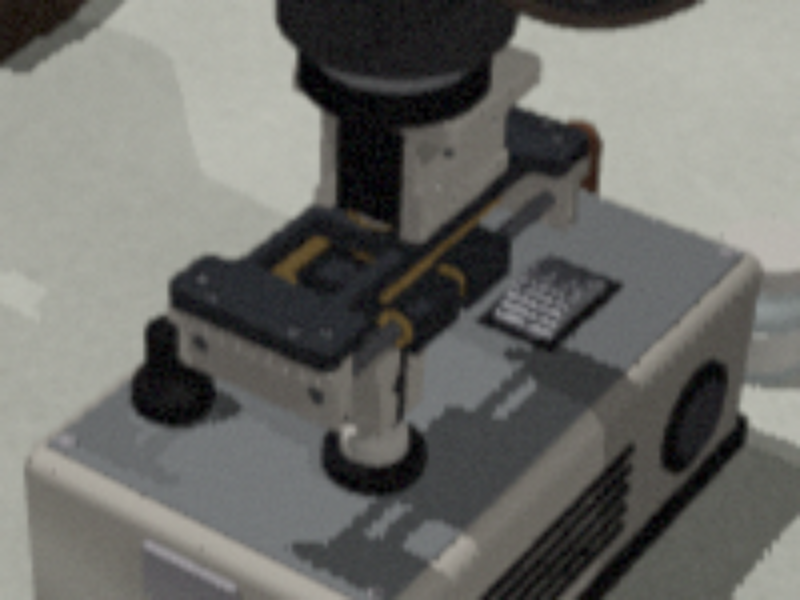

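Emit:
{"api": "play_rows", "payload": {"steps": [{"gripper": 0,"tx": 0.25,"ty": 0,"tz": 0,"ax": 0,"ay": 0,"az": 0},{"gripper": 0,"tx": 0.12,"ty": 0,"tz": 0,"ax": 0,"ay": 0,"az": 0},{"gripper": 0,"tx": 0.1,"ty": 0,"tz": 0,"ax": 0,"ay": 0,"az": 0},{"gripper": 0,"tx": 0,"ty": 0,"tz": 0,"ax": 0,"ay": 0,"az": 0}]}}

```text
t: 7.05
eef_pos: [0.5072, 0.0741, 0.3261]
ee_rot: [-1.042, 1.569, 0.267]
force: [0.4, -0.4, 3.6]
width: 0.0007
```

Emit:
{"api": "play_rows", "payload": {"steps": [{"gripper": 0,"tx": 0.06,"ty": 0,"tz": 0,"ax": 0,"ay": 0,"az": 0},{"gripper": 0,"tx": 0,"ty": 0,"tz": 0,"ax": 0,"ay": 0,"az": 0},{"gripper": 0,"tx": 0,"ty": 0,"tz": 0,"ax": 0,"ay": 0,"az": 0}]}}

```text
t: 7.3
eef_pos: [0.5072, 0.0741, 0.3248]
ee_rot: [-1.122, 1.569, 0.187]
force: [2.7, 0.0, 4.7]
width: 0.0005
```

Emit:
{"api": "play_rows", "payload": {"steps": [{"gripper": 0,"tx": 0.06,"ty": 0,"tz": 0,"ax": 0,"ay": 0,"az": 0},{"gripper": 0,"tx": 0,"ty": 0,"tz": 0,"ax": 0,"ay": 0,"az": 0}]}}

```text
t: 7.47
eef_pos: [0.5072, 0.0742, 0.3242]
ee_rot: [-1.249, 1.569, 0.06]
force: [-1.6, -0.2, 13.1]
width: 0.0002
```

Emit:
{"api": "play_rows", "payload": {"steps": [{"gripper": 0,"tx": 0.05,"ty": 0,"tz": 0,"ax": 0,"ay": 0,"az": 0},{"gripper": 0,"tx": 0,"ty": 0,"tz": 0,"ax": 0,"ay": 0,"az": 0},{"gripper": 0,"tx": 0,"ty": 0,"tz": 0,"ax": 0,"ay": 0,"az": 0}]}}

```text
t: 7.72
eef_pos: [0.5072, 0.0741, 0.324]
ee_rot: [-1.222, 1.568, 0.087]
force: [-6.2, -0.1, 22.5]
width: 0.0006
```

The button is on its stop: 22 N with the tip at 146 mm, as expected. I release it straight up and back off.

Emit:
{"api": "play_rows", "payload": {"steps": [{"gripper": 0,"tx": -0.3,"ty": 0,"tz": 0,"ax": 0,"ay": 0,"az": 0},{"gripper": 0,"tx": -1,"ty": 0,"tz": 0,"ax": 0,"ay": 0,"az": 0},{"gripper": 0,"tx": -1,"ty": 0,"tz": 0,"ax": 0,"ay": 0,"az": 0},{"gripper": 0,"tx": -1,"ty": 0,"tz": 0,"ax": 0,"ay": 0,"az": 0},{"gripper": 0,"tx": -0.5,"ty": 0.8,"tz": 0.8,"ax": 0,"ay": 0,"az": 0},{"gripper": 0,"tx": 0,"ty": 0,"tz": 1,"ax": 0,"ay": 0,"az": 0},{"gripper": 0,"tx": 0,"ty": 0,"tz": 1,"ax": 0,"ay": 0,"az": 0},{"gripper": 0,"tx": 0,"ty": 0,"tz": 1,"ax": 0,"ay": 0,"az": 0},{"gripper": 0,"tx": 0,"ty": 0,"tz": 1,"ax": 0,"ay": 0,"az": 0},{"gripper": 0,"tx": 0,"ty": 0,"tz": 1,"ax": 0,"ay": 0,"az": 0},{"gripper": 0,"tx": 0,"ty": 0,"tz": 0,"ax": 0,"ay": 0,"az": 0},{"gripper": 0,"tx": 0,"ty": 0,"tz": 0,"ax": 0,"ay": 0,"az": 0},{"gripper": 0,"tx": 0,"ty": 0,"tz": 0,"ax": 0,"ay": 0,"az": 0}]}}

```text
t: 8.8
eef_pos: [0.5247, 0.2191, 0.4156]
ee_rot: [2.338, 1.569, -2.636]
force: [0.4, -0.8, 0.7]
width: 0.0007
```

```bash
python3 -c "
from h import *
s,R=st()
a=snap('side','s6.png')
snap('top','t6.png')
"
```

```text
t 8.8 tcp [0.5247 0.2191 0.4156] F [ 0.35 -0.82  0.72] w 0.0007 j6 -2.57
rel wheel vac-x,y mm [-20.  295.2] tip z 0.2376
R
 [[-0.002 -0.966  0.259]
 [-0.001  0.259  0.966]
 [-1.     0.002 -0.001]]
```

View pics/s6.png

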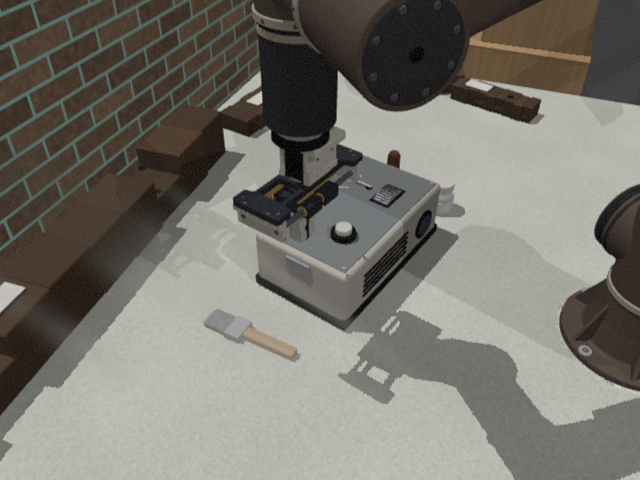

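View pics/t6.png

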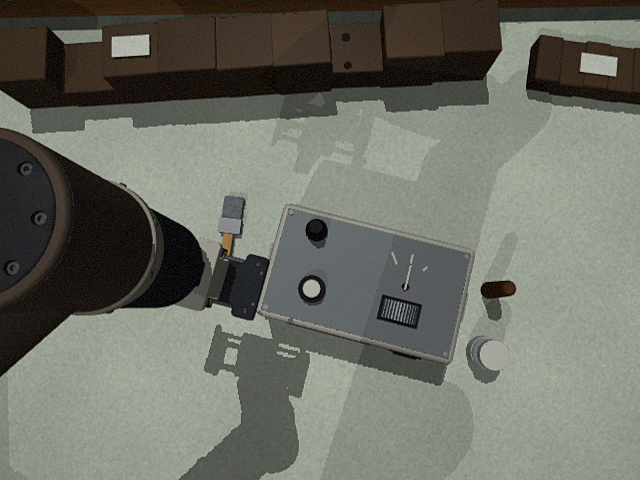

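The needle runs from (405,287) to the middle mark at about (411,258). The button is back out, and the nozzle, jar, pin and brush haven't moved. The robot is clear of everything.

```bash
python3 -c "
from h import *
print(job_done())"
```

```text
the job is handed in; nothing more can be done
None
```

The suction wheel is one click on, with its needle at the middle mark. After that I pressed the start button fully down and let it go, and I've handed the job in.

- **Wheel:** I pressed the closed fingertips on the crest with about 9–12 N and drew them 16 mm along the rim to the vacuum's +y. When I lifted off, the needle lined up with the middle mark in both camera views, before I touched the button.
- **Button:** I pressed until it stopped, with the fingertips at 146 mm (the fully-down height) and about 22 N at the wrist. I then lifted straight up and moved the gripper clear.
- **Last checks:** The top picture shows the needle still at the middle mark, the button back out, and the nozzle, jar, pin and brush where they started. The side view was partly blocked by the gripper but showed nothing different. The clock read 8.8 s before the last two pictures. The wrist force readings were under 1 N per axis, which is sensor noise.

One move call was refused before anything moved because its rows didn't list all seven values; I resent it complete. No check failed or disagreed with another.

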